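# Load the sprung jar lift

### The arm

A 7-joint arm with a two-finger parallel gripper is mounted at the origin on the work surface. World frame = base frame: x ahead of the robot, y to its left, z up, the work surface at z = 0. Lengths are in m, angles in rad, forces in N, time in s.
With the tool pointing down it reaches from about 0.4 to 0.925 m from the base axis. Payload 4.1 kg.
Tool frame: the origin (TCP) lies midway between the tips of the shut fingers; the grasp point (between the pads) lies 19 mm behind it; y points along the fingers, z is the direction in which the jaws open and shut, and the axes are right-handed (so a half turn about y gives the same grasp; the last joint's range is limited). The gripper opens to 85 mm and grips with 20 to 120 N. Pads are 22 mm wide; open, the fingers measure 114 mm over their backs; the gripper's body (76 mm by 85 mm) begins 54 mm behind the grasp point. The pads swing forward as they close: fully open they stand 13 mm farther back than shut.
Start: joints at [1.24, 0.398, 0.045, 1.537, -0.019, 1.207, -0.051], TCP at [0.149, -0.633, 0.231] pointing down, gripper open.
Joint ranges: [-2.82, 2.82], [-0.49, 2.23], [-1.37, 1.46], [0, 2.46], [-1.36, 4.5], [0.23, 2], [-2.94, 2.94]. Speed limits (rad/s): [2.57, 2.57, 3.14, 3.14, 3.14, 3.14, 3.14].

### API

Orientations are given as a unit quaternion [w, x, y, z].
In Python, from plant import ctrl gives the robot as it stands.
- The arm moves only by the tool carry_out, never from a script. Its argument "targets" is one flat list of numbers, 6 for each row, row after row: the shift along the tool's x, y, z normalised to -1 to 1, where 1 is 0.15 m, then the turn, a rotation vector about the tool's x, y, z normalised to -1 to 1, where 1 is 0.5 rad. In form: [tx, ty, tz, wx, wy, wz, tx, ty, tz, wx, wy, wz, ...]. A call has 1 to 20 rows; each row is the pose to reach, as a shift and turn from the pose commanded when the call began, along the tool's axes at that moment; what a row does not reach only later rows make up. A row lasts 1/12 s, in which the tool goes at most 41.7 mm and 7.16 degrees, less where a joint would pass 70% of its speed; a pose out of reach is approached as far as the arm can. A call with a number of a shift or a turn outside -1 to 1 is refused whole. A call with a gripper value outside its range is refused whole. "fingers" is the opening, from 0 (shut) to 1 (fully open), set as the call begins (left out, the last holds). The fingers move at their own pace and stop on an object; "squeeze" is the grip in N (left out, the last holds). Time passes only in rows, so rows that repeat a pose let the fingers close. It gives the time, the measured TCP pose, the force and the opening at its end, in the units of the state.
- ctrl.sense(): the state, without advancing time (a new reading comes with each control period).
- ctrl.get_image(name): name is "scene" or "top"; returns the picture (420x560x3 uint8, red, green, blue); there is no depth.
- ctrl.camera_info(name): a dict with "fx", "fy", "cx", "cy" (pixels), "position" and "orientation" of the camera in the world. Camera axes: x right, y up, looking along -z (the intrinsics and any distortion apply to the point x, -y, -z); pixel columns grow to the right and rows downward; lengths in m; the calibration is good to about 2 mm. A picture is of the moment at which its call begins. camera_info takes no time and is no camera call.
- ctrl.hand_in(): hands the job in, once; it reports no verdict.
The state is a dict: "time": time; "joint_pos": joint angles; "qd": joint speeds; "tau": joint torques, N m; "ee_pos": TCP position; "ee_rot": TCP orientation; "wrist_force": force on the tool from outside, world axes, zero at the start; "moment": the same for the moment, N m; "gripper_width": opening from 0.0 (shut) to 1.0 (fully open).
Only numpy, scipy, OpenCV 4.12 (cv2) and the standard library are available. Lean on these libraries where they do the work, as an engineer would, in place of code of your own. Each camera call takes 0.05 s, during which the arm holds its last target. There are 200 camera calls.

### The job

The sprung tray of the steel jar lift is empty. Load it with the two short sample jars, one standing upright on each round rubber pad with its whole foot on the pad. Set them down gently rather than dropping them, and let the tray sink under their weight. The tall slim bottle is not one of them.

Things in the scene. Friction and masses are not known exactly. Their poses are not given: they have to be found in the camera images.
- jar_a_mid (a point): Short white capped plastic sample jar, upright and round: 54 mm across, 80 mm tall, about 0.22 kg, one of two alike. The point is at its centre, 40 mm above its foot; z is up along the jar. The bystander bottle of the same plastic is much taller (145 mm) and slimmer (44 mm), and stands among the jars.
- jar_b_mid (a point): The other short white capped plastic sample jar, upright and round: 54 mm across, 80 mm tall, about 0.22 kg, one of two alike. The point is at its centre, 40 mm above its foot; z is up along the jar. The bystander bottle of the same plastic is much taller (145 mm) and slimmer (44 mm), and stands among the jars.
- tray_top (a point): Centre of the aluminium tray (146 x 236 mm), level with the tops of its two black rubber pads. z up, y along the tray's long side; pads 80 mm across, 2 mm thick, centred at y = +58 and -58 mm, x = 0. Unloaded, pads lie 90 mm above the bench, 5 mm above the rim of the fixed open steel well the tray fills (160 x 250 mm outside, walls 4 mm). The point sinks with the tray.
- tray (a joint): How far the tray has sunk, m: 0 unloaded (top), 0.055 at the bottom stop. A damped spring carries it, about 154 N/m after a 0.3 N preload: each jar sinks it by some 10 to 17 mm within about a second of being let go, riding down upright with it.

How it is judged:
By the outcome, as a careful person would: the job done as asked, in the order asked, and still so for the second after the job is handed in, with the robot touching nothing.
It also fails if it takes over 61 s, if anything falls off the work surface, if the arm or the gripper's body presses on something with over 40 N, if the wrist force passes 120 N, or if a joint passes its speed limit or range.

## Working session

There is one attempt and no reset: what is moved stays moved. The work goes in short steps, Python scripts to look and compute and a tool call to move; the robot and the scene stay as the last step left them, time stands still between calls to the robot, and variables do not carry over. Pictures are saved under pics/ and viewed, about 8 in all and at most 12, crops included, and the job is handed in when it is done.

Besides the shell and the picture viewer there is one more tool, called after ">>>" in YAML: its name, and indented under it one key for each argument. carry_out: Moves the arm, as the interface text tells. Its arguments: {"type":"object","properties":{"targets":{"type":"array","items":{"type":"number","minimum":-1,"maximum":1}},"fingers":{"type":"number"},"squeeze":{"type":"number"}},"required":["targets"]}

```bash
mkdir -p pics; python3 - <<'E'
from plant import ctrl
import cv2
s=ctrl.sense();print({k:s[k] for k in("time","ee_pos","ee_rot","wrist_force","gripper_width")})
for n in("scene","top"):
    print(n,ctrl.camera_info(n)); cv2.imwrite(f"pics/{n}0.png",ctrl.get_image(n)[:,:,::-1])
E
```

```text
{'time': 0.0, 'ee_pos': array([ 0.14918543, -0.6319925 ,  0.23026065]), 'ee_rot': array([ 0.0816782 , -0.08191793,  0.70303851, -0.70168011]), 'wrist_force': array([-0.28667785, -0.38043945, -0.88607155]), 'gripper_width': 1.0013810236175362}
scene {'fx': 533.7517909648833, 'fy': 533.7517909648833, 'cx': 284.6708596625876, 'cy': 210.68639176858392, 'position': array([ 1.27835699, -0.09217308,  0.8132566 ]), 'orientation': array([0.6838321 , 0.29420248, 0.26175285, 0.61425076])}
top {'fx': 394.53878221928926, 'fy': 394.53878221928926, 'cx': 285.08036670892477, 'cy': 207.59702046784057, 'position': array([ 0.45425015, -0.01755556,  0.94143645]), 'orientation': array([ 0.71186267,  0.03445491, -0.03452494, -0.70062288])}
```

View pics/top0.png

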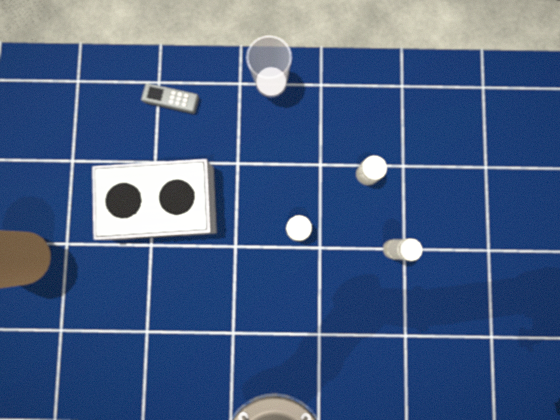

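View pics/scene0.png

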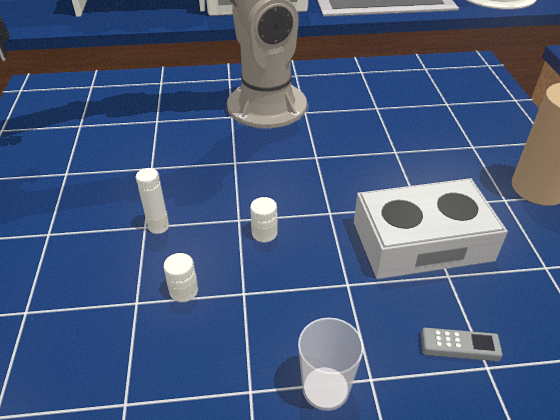

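The top view shows pads near (123,200) and (177,197), short jars near (299,228) and (373,168), and the tall bottle near (411,250). The scene view has jar tops near (264,206) and (179,264), pads at (402,214) and (457,207), and the tall bottle at (150,178). A glass, a remote and a brown pillar are also on the bench.

```bash
cat >h.py <<'E'
import numpy as np,cv2
from scipy.spatial.transform import Rotation as R
from plant import ctrl
def rot(q): return R.from_quat([q[1],q[2],q[3],q[0]])
def ray(n,u,v,z):
    c=ctrl.camera_info(n); d=rot(c["orientation"]).apply([(u-c["cx"])/c["fx"],-(v-c["cy"])/c["fy"],-1])
    p=c["position"]; return p+d*(z-p[2])/d[2]
def proj(n,P):
    c=ctrl.camera_info(n); q=rot(c["orientation"]).inv().apply(np.array(P)-c["position"])
    return c["cx"]-c["fx"]*q[0]/q[2], c["cy"]+c["fy"]*q[1]/q[2]
def blobs(mask,lo,hi):
    for c in cv2.findContours(mask.astype(np.uint8),cv2.RETR_EXTERNAL,cv2.CHAIN_APPROX_NONE)[0]:
        if lo<cv2.contourArea(c)<hi: yield c
E
python3 - <<'E'
from h import *
for n in("top","scene"):
    im=cv2.imread(f"pics/{n}0.png"); 
    print(n,"pads")
    for c in blobs(im.max(2)<60,400,3000):
        e=cv2.fitEllipse(c); print(np.round(e[0],1),np.round(e[1],1),ray(n,*e[0],.09).round(4))
    print(n,"white")
    for c in blobs((im.min(2)>100),250,3000):
        x,y,w,h=cv2.boundingRect(c); e=cv2.minEnclosingCircle(c); print((x,y,w,h),np.round(e[0],1),round(e[1],1),ray(n,*e[0],.08).round(4))
    for c in blobs((im.min(2)>215),150,3000):
        x,y,w,h=cv2.boundingRect(c); e=cv2.minEnclosingCircle(c); print(" bright",(x,y,w,h),np.round(e[0],1),round(e[1],1),ray(n,*e[0],.08).round(4))
im=cv2.imread("pics/top0.png"); s=cv2.imread("pics/scene0.png")
f=lambda a:cv2.resize(a,None,fx=4,fy=4,interpolation=cv2.INTER_CUBIC)
cv2.imwrite("pics/c1.png",np.hstack([f(im[145:265,270:370]),f(im[145:265,340:440])]))
s_=ctrl.sense(); print(rot(s_["ee_rot"]).as_matrix().round(3),s_["joint_pos"])
E
```

```text
top pads
[122.9 200.2] [31.4 32.6] [0.5481 0.3353 0.09  ]
[176.3 196.7] [31.3 32.1] [0.5575 0.2198 0.09  ]
top white
 bright (401, 239, 23, 21) [411.5 248.6] 11.5 [ 0.4535 -0.293   0.08  ]
 bright (286, 216, 25, 24) [298.4 227.4] 12.4 [ 0.4957 -0.0467  0.08  ]
 bright (362, 156, 29, 24) [375.9 166.5] 14.2 [ 0.6333 -0.2169  0.08  ]
 bright (198, 138, 126, 162) [247.1 218.8] 81.3 [0.5127 0.0656 0.08  ]
 bright (257, 68, 29, 27) [270.8  80.5] 14.4 [0.8272 0.02   0.08  ]
scene pads
[275.   25.4] [29.4 37.4] [-0.3038  0.0527  0.09  ]
scene white
(466, 0, 71, 10) [501.   0.] 35.0 [-0.4447  0.8405  0.08  ]
(318, 0, 141, 16) [388.   4.] 70.1 [-0.4507  0.4481  0.08  ]
(207, 0, 27, 15) [219.5   6.5] 14.1 [-0.4869 -0.1151  0.08  ]
 bright (305, 369, 42, 38) [325.9 386.9] 21.0 [0.8957 0.0135 0.08  ]
 bright (164, 253, 29, 22) [177.9 264.3] 14.1 [ 0.6325 -0.2126  0.08  ]
 bright (251, 197, 25, 17) [263.1 205.5] 12.2 [ 0.4941 -0.0478  0.08  ]
 bright (128, 181, 151, 239) [203.2 302.7] 126.1 [ 0.7228 -0.1673  0.08  ]
 bright (318, 166, 223, 254) [413.5 292.5] 158.5 [0.7393 0.1917 0.08  ]
 bright (135, 165, 23, 16) [145.9 171.7] 11.2 [ 0.3614 -0.2904  0.08  ]
 bright (472, 0, 64, 7) [503.5   0. ] 31.5 [-0.4438  0.849   0.08  ]
[[-0.973 -0.001  0.23 ]
 [-0.23   0.002 -0.973]
 [ 0.    -1.    -0.002]] [ 1.24002634  0.39909022  0.04502643  1.53775679 -0.01870289  1.20688901
 -0.05071749]
```

View pics/c1.png

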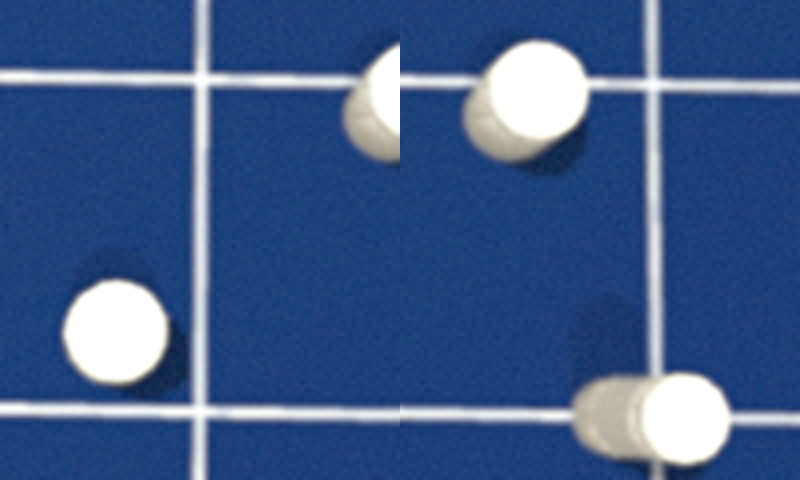

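```bash
cat >>h.py <<'E'
def go(x,y,z,yaw,rows=1):
    """normalised shift/turn to TCP (x,y,z) pointing down, jaws (tool z) at yaw deg"""
    s=ctrl.sense(); M=rot(s["ee_rot"]); a=np.radians(yaw)
    Z=np.array([np.cos(a),np.sin(a),0]);Y=np.array([0,0,-1.]);T=R.from_matrix(np.c_[np.cross(Y,Z),Y,Z])
    d=M.inv().apply(np.array([x,y,z])-s["ee_pos"])/.15; w=(M.inv()*T).as_rotvec()/.5
    print("t",round(s["time"],2),"pos",s["ee_pos"].round(4),"F",s["wrist_force"].round(1),"w",round(s["gripper_width"],3),"yaw",np.degrees(np.arctan2(*M.as_matrix()[1::-1,2])).round(1))
    print("norm shift",d.round(3),"turn",w.round(3),"n",int(np.ceil(max(abs(d).max(),abs(w).max()))))
E
python3 - <<'E'
from h import *
go(.632,-.213,.23,-18.6)
print("bottle foot",ray("scene",158,230,0),"pillar foot",ray("scene",545,195,0), "glass foot", ray("scene",325,388,0))
E
```

```text
t 0.1 pos [ 0.1492 -0.6321  0.2304] F [ 0.3 -0.  -0.2] w 1.002 yaw -76.7
norm shift [-3.774  0.006 -1.979] turn [ 3.000e-03 -2.029e+00 -2.000e-03] n 4
bottle foot [ 0.4612003  -0.27111222  0.        ] pillar foot [0.44093021 0.60021481 0.        ] glass foot [0.85575461 0.02316371 0.        ]
```

>>> carry_out:
  targets: [-0.24,0,-0.12,0,-0.2,0,-0.48,0,-0.25,0,-0.4,0,-0.72,0,-0.38,0,-0.6,0,-0.95,0,-0.5,0,-0.8,0,-0.95,0,-0.5,0,-0.8,0,-0.95,0,-0.5,0,-0.8,0]
  fingers: 1
  squeeze: 30

```text
time: 0.6
ee_pos: [0.2737, -0.5245, 0.2311]
ee_rot: [0.222, -0.221, 0.672, -0.671]
wrist_force: [-1.0, -0.7, -0.0]
gripper_width: 1.002
```

```bash
python3 -c "
from h import *
go(.632,-.213,.23,-18.6)"
```

```text
t 0.6 pos [ 0.2737 -0.5245  0.2311] F [-1.  -0.7 -0. ] w 1.002 yaw -53.5
norm shift [-3.156  0.011 -0.246] turn [ 0.    -1.217 -0.003] n 4
```

>>> carry_out:
  targets: [-0.25,0,-0.02,0,-0.22,0,-0.5,0,-0.04,0,-0.45,0,-0.75,0,-0.06,0,-0.7,0,-1,0,-0.08,0,-0.9,0,-1,0,-0.08,0,-1,0,-1,0,-0.08,0,-1,0]

```text
time: 1.1
ee_pos: [0.386, -0.4276, 0.2311]
ee_rot: [0.38, -0.38, 0.596, -0.596]
wrist_force: [-0.8, 0.1, 0.7]
gripper_width: 1.0
```

```bash
python3 -c "
from h import *
go(.632,-.213,.23,-18.6)"
```

```text
t 1.1 pos [ 0.386  -0.4276  0.2311] F [-0.8  0.1  0.7] w 1.0 yaw -24.9
norm shift [-1.988  0.008  0.884] turn [ 0.    -0.221 -0.001] n 2
```

Two equal halves without a turn, so the axes stay the same. I make the small turn at the end.

>>> carry_out:
  targets: [-0.25,0,0.11,0,0,0,-0.5,0,0.22,0,0,0,-0.75,0,0.33,0,0,0,-1,0,0.44,0,0,0,-1,0,0.44,0,0,0]

```text
time: 1.52
ee_pos: [0.5142, -0.3143, 0.2312]
ee_rot: [0.384, -0.379, 0.596, -0.595]
wrist_force: [0.1, 1.0, 1.0]
gripper_width: 1.0
```

>>> carry_out:
  targets: [-0.25,0,0.11,0,0,0,-0.5,0,0.22,0,-0.1,0,-0.75,0,0.33,0,-0.2,0,-0.99,0,0.44,0,-0.22,0,-0.99,0,0.44,0,-0.22,0,-0.99,0,0.44,0,-0.22,0,-0.99,0,0.44,0,-0.22,0]

```text
time: 2.1
ee_pos: [0.6298, -0.2178, 0.2305]
ee_rot: [-0.409, 0.411, -0.576, 0.576]
wrist_force: [-0.9, -1.3, 0.7]
gripper_width: 0.997
```

```bash
python3 -c "
from h import *
go(.632,-.213,.025,-18.6)
for n in('top','scene'): cv2.imwrite(f'pics/{n}1.png',ctrl.get_image(n)[:,:,::-1])
a=cv2.imread('pics/top1.png')[110:290,270:450];b=cv2.imread('pics/scene1.png')[120:340,80:300]
cv2.imwrite('pics/c2.png',np.hstack([cv2.resize(a,(400,400)),cv2.resize(b,(400,400))]))"
```

```text
t 2.1 pos [ 0.6298 -0.2178  0.2305] F [-0.9 -1.3  0.7] w 0.997 yaw -19.1
norm shift [-0.039  1.37   0.006] turn [ 0.003 -0.018  0.005] n 2
```

View pics/c2.png

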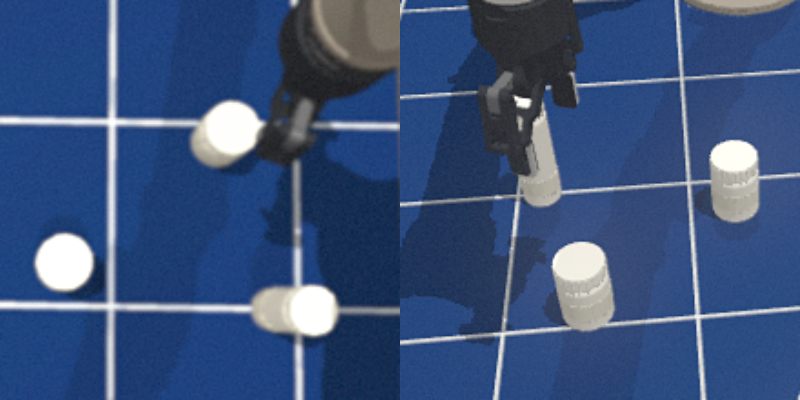

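```bash
python3 -c "
from h import *
s=ctrl.sense();print(s['joint_pos'].round(2))
for n in('top','scene'): print(n,proj(n,s['ee_pos']),proj(n,s['ee_pos']+[0,0,.013]),proj(n,[.632,-.213,.08]))"
```

```text
[ 0.53  0.45 -0.38  1.48  0.17  1.24 -0.2 ]
top (np.float64(395.6244960217209), np.float64(152.09873106424672)) (np.float64(397.6420886812529), np.float64(150.38621936334928)) (np.float64(374.1763295898883), np.float64(167.06324291045127))
scene (np.float64(161.7436436684601), np.float64(201.62158200241478)) (np.float64(160.47391272413643), np.float64(195.61241586790874)) (np.float64(177.66479779605197), np.float64(264.06557758646943))
```

View pics/top1.png

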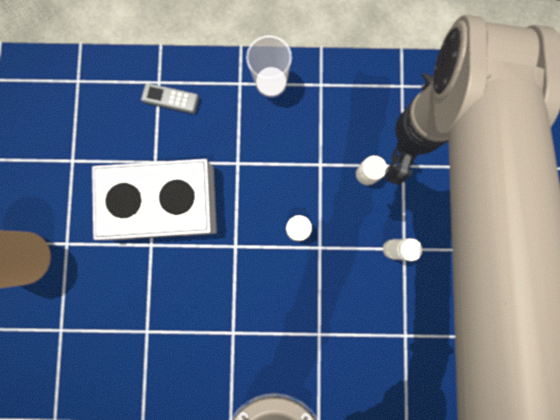

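The view agrees with calibration: the TCP projects at (396,152) and the near finger is at (398,170). Jar B's top is at (374,167) as predicted. I'll descend.

>>> carry_out:
  targets: [-0.04,0.2,0,0,0,0,-0.04,0.4,0,0,0,0,-0.04,0.6,0,0,0,0,-0.04,0.7,0,0,0,0,-0.04,0.7,0,0,0,0,-0.04,0.7,0,0,0,0,-0.04,0.7,0,0,0,0]

```text
time: 2.78
ee_pos: [0.6336, -0.2105, 0.1281]
ee_rot: [-0.411, 0.41, -0.575, 0.577]
wrist_force: [-0.5, 0.4, 1.2]
gripper_width: 1.001
```

```bash
python3 -c "
from h import *
go(.632,-.213,.025,-18.6)"
```

```text
t 2.78 pos [ 0.6336 -0.2105  0.1281] F [-0.5  0.4  1.2] w 1.001 yaw -19.0
norm shift [ 0.019  0.687 -0.007] turn [-0.006 -0.013  0.001] n 1
```

>>> carry_out:
  targets: [0.015,0.12,0,0,0,0,0.015,0.24,0,0,0,0,0.015,0.36,0,0,0,0,0.015,0.48,0,0,0,0,0.015,0.6,0,0,0,0,0.015,0.68,0,0,0,0,0.015,0.68,0,0,0,0,0.015,0.68,0,0,0,0]

```text
time: 3.45
ee_pos: [0.6329, -0.2114, 0.0252]
ee_rot: [-0.411, 0.411, -0.575, 0.576]
wrist_force: [-0.2, -0.9, -0.4]
gripper_width: 0.999
```

>>> carry_out:
  targets: [0,0,0,0,0,0,0,0,0,0,0,0,0,0,0,0,0,0,0,0,0,0,0,0,0,0,0,0,0,0,0,0,0,0,0,0,0,0,0,0,0,0,0,0,0,0,0,0,0,0,0,0,0,0,0,0,0,0,0,0,0,0,0,0,0,0,0,0,0,0,0,0]
  fingers: 0
  squeeze: 35

```text
time: 4.45
ee_pos: [0.6331, -0.2112, 0.026]
ee_rot: [-0.412, 0.411, -0.575, 0.576]
wrist_force: [-0.9, 0.3, 6.4]
gripper_width: 0.615
```

```bash
python3 -c "
from h import *
go(.632,-.213,.2,-18.6)"
```

```text
t 4.45 pos [ 0.6331 -0.2112  0.026 ] F [-0.9  0.3  6.4] w 0.615 yaw -18.9
norm shift [ 1.40e-02 -1.16e+00 -1.00e-03] turn [-0.004 -0.009  0.001] n 2
```

>>> carry_out:
  targets: [0,-0.1,0,0,0,0,0,-0.25,0,0,0,0,0,-0.45,0,0,0,0,0,-0.65,0,0,0,0,0,-0.85,0,0,0,0,0,-1,0,0,0,0,0,-1,0,0,0,0,0,-1,0,0,0,0]

```text
time: 5.12
ee_pos: [0.6331, -0.2111, 0.1763]
ee_rot: [-0.412, 0.411, -0.574, 0.576]
wrist_force: [-0.3, 0.7, -2.1]
gripper_width: 0.616
```

```bash
python3 -c "
from h import *
go(.548,.335,.19,5)"
```

```text
t 5.12 pos [ 0.6331 -0.2111  0.1763] F [-0.3  0.7 -2.1] w 0.616 yaw -18.8
norm shift [-3.262 -0.098 -1.713] turn [-0.007 -0.832  0.002] n 4
```

>>> carry_out:
  targets: [-0.1,0,-0.05,0,0,0,-0.25,-0.05,-0.13,0,0,0,-0.45,-0.1,-0.24,0,0,0,-0.65,-0.1,-0.34,0,0,0,-0.82,-0.1,-0.43,0,0,0]

```text
time: 5.53
ee_pos: [0.6091, -0.0698, 0.1876]
ee_rot: [0.411, -0.413, 0.576, -0.573]
wrist_force: [0.7, 0.2, -1.5]
gripper_width: 0.614
```

>>> carry_out:
  targets: [-0.2,0,-0.1,0,0,0,-0.4,0,-0.21,0,0,0,-0.6,0,-0.32,0,0,0,-0.82,0,-0.43,0,0,0]

```text
time: 5.87
ee_pos: [0.5869, 0.065, 0.1869]
ee_rot: [0.41, -0.413, 0.576, -0.574]
wrist_force: [0.9, -0.4, -2.2]
gripper_width: 0.616
```

>>> carry_out:
  targets: [-0.2,0,-0.1,0,0,0,-0.4,0,-0.21,0,0,0,-0.6,0,-0.32,0,0,0,-0.7,0,-0.37,0,0,0,-0.8,0,-0.42,0,0,0,-0.8,0,-0.42,0,0,0]

```text
time: 6.37
ee_pos: [0.5651, 0.2033, 0.1874]
ee_rot: [0.413, -0.415, 0.575, -0.572]
wrist_force: [0.2, 0.5, -1.6]
gripper_width: 0.618
```

```bash
python3 -c "
from h import *
go(.548,.335,.19,5)"
```

```text
t 6.37 pos [0.5651 0.2033 0.1874] F [ 0.2  0.5 -1.6] w 0.618 yaw -18.4
norm shift [-0.797 -0.015 -0.385] turn [ 0.01  -0.816 -0.004] n 1
```

>>> carry_out:
  targets: [-0.15,0,-0.08,0,-0.15,0,-0.3,0,-0.16,0,-0.3,0,-0.45,0,-0.24,0,-0.45,0,-0.6,0,-0.31,0,-0.6,0,-0.72,0,-0.36,0,-0.75,0,-0.8,0,-0.39,0,-0.82,0,-0.8,0,-0.39,0,-0.82,0,-0.8,0,-0.39,0,-0.82,0,-0.8,0,-0.39,0,-0.82,0]

```text
time: 7.12
ee_pos: [0.5528, 0.3273, 0.1884]
ee_rot: [-0.518, 0.52, -0.48, 0.481]
wrist_force: [-0.4, -0.1, -1.7]
gripper_width: 0.615
```

```bash
python3 -c "
from h import *
go(.548,.335,.117,5)
for n in('top','scene'): cv2.imwrite(f'pics/{n}2.png',ctrl.get_image(n)[:,:,::-1])
a=cv2.imread('pics/top2.png')[100:300,60:260];b=cv2.imread('pics/scene2.png')[80:280,340:540]
cv2.imwrite('pics/c3.png',np.hstack([cv2.resize(a,(400,400)),cv2.resize(b,(400,400))]))"
```

```text
t 7.12 pos [0.5528 0.3273 0.1884] F [-0.4 -0.1 -1.7] w 0.615 yaw 4.4
norm shift [-0.055  0.476 -0.028] turn [ 0.002 -0.019  0.006] n 1
```

View pics/c3.png

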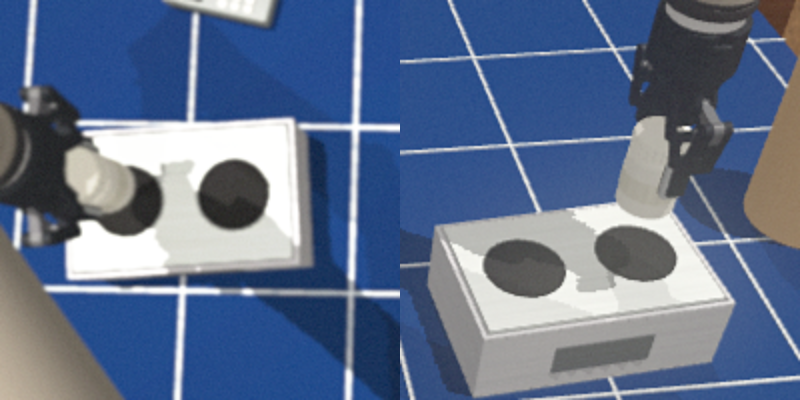

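Jar B hangs upright over the far pad: its foot is near (115,190) in the left crop. I'll correct 8 mm and lower.

>>> carry_out:
  targets: [-0.055,0.08,-0.03,0,0,0,-0.055,0.16,-0.03,0,0,0,-0.055,0.24,-0.03,0,0,0,-0.055,0.32,-0.03,0,0,0,-0.055,0.38,-0.03,0,0,0,-0.055,0.42,-0.03,0,0,0,-0.055,0.42,-0.03,0,0,0,-0.055,0.42,-0.03,0,0,0,-0.055,0.42,-0.03,0,0,0]

```text
time: 7.97
ee_pos: [0.5475, 0.3381, 0.1268]
ee_rot: [0.52, -0.519, 0.479, -0.479]
wrist_force: [-0.3, 0.7, -1.5]
gripper_width: 0.612
```

```bash
python3 -c "
from h import *
go(.548,.335,.117,5)
go(.548,.335,.103,5)"
```

```text
t 7.97 pos [0.5475 0.3381 0.1268] F [-0.3  0.7 -1.5] w 0.612 yaw 4.6
norm shift [0.021 0.065 0.001] turn [-0.002 -0.013 -0.001] n 1
t 7.97 pos [0.5475 0.3381 0.1268] F [-0.3  0.7 -1.5] w 0.612 yaw 4.6
norm shift [0.021 0.159 0.001] turn [-0.002 -0.013 -0.001] n 1
```

>>> carry_out:
  targets: [0.018,0.015,0,0,0,0,0.018,0.03,0,0,0,0,0.018,0.045,0,0,0,0,0.018,0.055,0,0,0,0,0.018,0.063,0,0,0,0,0.018,0.071,0,0,0,0,0.018,0.079,0,0,0,0,0.018,0.087,0,0,0,0,0.018,0.095,0,0,0,0,0.018,0.103,0,0,0,0,0.018,0.111,0,0,0,0,0.018,0.119,0,0,0,0,0.018,0.127,0,0,0,0,0.018,0.135,0,0,0,0,0.018,0.143,0,0,0,0,0.018,0.15,0,0,0,0,0.018,0.155,0,0,0,0,0.018,0.155,0,0,0,0,0.018,0.155,0,0,0,0,0.018,0.155,0,0,0,0]

```text
time: 9.63
ee_pos: [0.5473, 0.3351, 0.1031]
ee_rot: [-0.52, 0.52, -0.479, 0.479]
wrist_force: [-1.3, -0.2, -0.6]
gripper_width: 0.614
```

>>> carry_out:
  targets: [0,0,0,0,0,0,0,0,0,0,0,0,0,0,0,0,0,0,0,0,0,0,0,0]

```text
time: 9.97
ee_pos: [0.5473, 0.3351, 0.103]
ee_rot: [-0.52, 0.52, -0.479, 0.479]
wrist_force: [-0.9, -0.5, 0.3]
gripper_width: 0.621
```

```bash
python3 -c "
from h import *
go(.548,.335,.103,5)"
```

```text
t 9.97 pos [0.5473 0.3351 0.103 ] F [-0.9 -0.5  0.3] w 0.621 yaw 4.6
norm shift [0.001 0.    0.005] turn [-0.    -0.012  0.   ] n 1
```

The tray now carries the jar (wrist force about 0). Releasing.

>>> carry_out:
  targets: [0,0,0,0,0,0,0,0,0,0,0,0,0,0,0,0,0,0,0,0,0,0,0,0,0,0,0,0,0,0,0,0,0,0,0,0,0,0,0,0,0,0,0,0,0,0,0,0,0,0,0,0,0,0,0,0,0,0,0,0]
  fingers: 1

```text
time: 10.8
ee_pos: [0.5473, 0.335, 0.103]
ee_rot: [-0.52, 0.52, -0.479, 0.479]
wrist_force: [-0.7, -0.5, 0.1]
gripper_width: 0.996
```

>>> carry_out:
  targets: [0,-0.1,0,0,0,0,0,-0.2,0,0,0,0,0,-0.35,0,0,0,0,0,-0.5,0,0,0,0,0,-0.65,0,0,0,0,0,-0.8,0,0,0,0,0,-0.9,0,0,0,0,0,-0.9,0,0,0,0,0,-0.9,0,0,0,0]

```text
time: 11.55
ee_pos: [0.5475, 0.3354, 0.2387]
ee_rot: [0.52, -0.519, 0.479, -0.48]
wrist_force: [0.8, -0.7, -1.0]
gripper_width: 0.999
```

```bash
python3 -c "
from h import *
go(.495,-.047,.23,-5)"
```

```text
t 11.55 pos [0.5475 0.3354 0.2387] F [ 0.8 -0.7 -1. ] w 0.999 yaw 4.6
norm shift [ 2.513  0.056 -0.556] turn [-0.003  0.337 -0.001] n 3
```

>>> carry_out:
  targets: [0.2,0,-0.04,0,0,0,0.4,0,-0.09,0,0,0,0.62,0,-0.14,0,0,0,0.84,0,-0.185,0,0,0,0.84,0,-0.185,0,0,0]

```text
time: 11.97
ee_pos: [0.5296, 0.1977, 0.2357]
ee_rot: [-0.514, 0.52, -0.481, 0.483]
wrist_force: [1.6, -1.5, -0.3]
gripper_width: 0.999
```

>>> carry_out:
  targets: [0.2,0,-0.04,0,0,0,0.4,0,-0.09,0,0,0,0.62,0,-0.14,0,0,0,0.84,0,-0.185,0,0,0,0.84,0,-0.185,0,0,0]

```text
time: 12.38
ee_pos: [0.5111, 0.0704, 0.236]
ee_rot: [-0.515, 0.52, -0.482, 0.483]
wrist_force: [-0.7, -1.2, -0.8]
gripper_width: 1.002
```

>>> carry_out:
  targets: [0.2,0,-0.04,0,0,0,0.4,0,-0.09,0,0,0,0.62,0,-0.14,0,0,0,0.84,0,-0.185,0,0,0,0.84,0,-0.185,0,0,0,0.84,0,-0.185,0,0,0,0.84,0,-0.185,0,0,0]

```text
time: 12.97
ee_pos: [0.4945, -0.0476, 0.2371]
ee_rot: [-0.52, 0.52, -0.48, 0.479]
wrist_force: [0.7, 1.0, 0.3]
gripper_width: 1.001
```

```bash
python3 -c "
from h import *
go(.495,-.047,.025,4.6)
for n in('top','scene'): cv2.imwrite(f'pics/{n}3.png',ctrl.get_image(n)[:,:,::-1])
a=cv2.imread('pics/top3.png')[140:290,80:330];b=cv2.imread('pics/scene3.png')[120:290,220:520]
cv2.imwrite('pics/c4.png',np.vstack([cv2.resize(a,(480,288)),cv2.resize(b,(480,272))]))"
```

```text
t 12.97 pos [ 0.4945 -0.0476  0.2371] F [0.7 1.  0.3] w 1.001 yaw 4.7
norm shift [-0.002  1.414  0.006] turn [ 0.003  0.002 -0.002] n 2
```

View pics/c4.png

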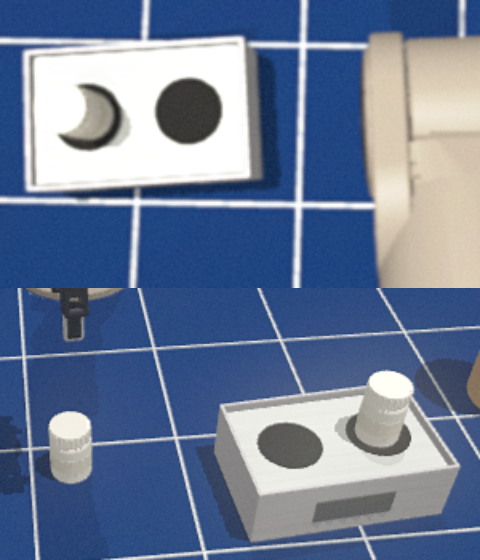

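Jar B stands upright on the far pad with a black ring visible around its foot, and the tray has sunk. Next, jar A.

>>> carry_out:
  targets: [0,0.2,0,0,0,0,0,0.4,0,0,0,0,0,0.6,0,0,0,0,0,0.72,0,0,0,0,0,0.72,0,0,0,0]

```text
time: 13.48
ee_pos: [0.4916, -0.0467, 0.1261]
ee_rot: [-0.519, 0.522, -0.481, 0.476]
wrist_force: [-1.1, -0.2, -1.2]
gripper_width: 1.001
```

>>> carry_out:
  targets: [0,0.12,0,0,0,0,0,0.24,0,0,0,0,0,0.36,0,0,0,0,0,0.48,0,0,0,0,0,0.6,0,0,0,0,0,0.69,0,0,0,0,0,0.69,0,0,0,0,0,0.69,0,0,0,0]

```text
time: 14.15
ee_pos: [0.4956, -0.0475, 0.0272]
ee_rot: [0.52, -0.52, 0.479, -0.479]
wrist_force: [0.4, -0.5, 0.2]
gripper_width: 1.0
```

>>> carry_out:
  targets: [0,0,0,0,0,0,0,0,0,0,0,0,0,0,0,0,0,0,0,0,0,0,0,0,0,0,0,0,0,0,0,0,0,0,0,0,0,0,0,0,0,0,0,0,0,0,0,0,0,0,0,0,0,0,0,0,0,0,0,0,0,0,0,0,0,0,0,0,0,0,0,0]
  fingers: 0
  squeeze: 35

```text
time: 15.15
ee_pos: [0.4957, -0.0485, 0.0281]
ee_rot: [0.52, -0.52, 0.479, -0.48]
wrist_force: [-1.8, 0.6, 6.8]
gripper_width: 0.619
```

>>> carry_out:
  targets: [0,-0.1,0,0,0,0,0,-0.25,0,0,0,0,0,-0.45,0,0,0,0,0,-0.65,0,0,0,0,0,-0.85,0,0,0,0,0,-1,0,0,0,0,0,-1,0,0,0,0,0,-1,0,0,0,0]

```text
time: 15.82
ee_pos: [0.4957, -0.0485, 0.178]
ee_rot: [0.52, -0.519, 0.478, -0.48]
wrist_force: [-1.4, 0.1, -2.4]
gripper_width: 0.615
```

```bash
python3 -c "
from h import *
go(.5575,.220,.19,4.6)"
```

```text
t 15.82 pos [ 0.4957 -0.0485  0.178 ] F [-1.4  0.1 -2.4] w 0.615 yaw 4.6
norm shift [-1.751 -0.081  0.556] turn [-0.006  0.001  0.003] n 2
```

>>> carry_out:
  targets: [-0.12,-0.03,0.04,0,0,0,-0.28,-0.06,0.09,0,0,0,-0.48,-0.08,0.15,0,0,0,-0.7,-0.08,0.22,0,0,0,-0.9,-0.08,0.28,0,0,0]

```text
time: 16.23
ee_pos: [0.5249, 0.0908, 0.1869]
ee_rot: [-0.519, 0.52, -0.48, 0.479]
wrist_force: [0.5, -0.8, -1.5]
gripper_width: 0.619
```

>>> carry_out:
  targets: [-0.2,0,0.06,0,0,0,-0.4,0,0.13,0,0,0,-0.6,0,0.2,0,0,0,-0.75,0,0.25,0,0,0,-0.85,0,0.28,0,0,0,-0.85,0,0.28,0,0,0,-0.85,0,0.28,0,0,0,-0.85,0,0.28,0,0,0,-0.85,0,0.28,0,0,0]

```text
time: 16.98
ee_pos: [0.5571, 0.2178, 0.1875]
ee_rot: [-0.518, 0.52, -0.48, 0.48]
wrist_force: [1.1, -0.6, -1.6]
gripper_width: 0.62
```

```bash
python3 -c "
from h import *
go(.5575,.220,.112,4.6)"
```

```text
t 16.98 pos [0.5571 0.2178 0.1875] F [ 1.1 -0.6 -1.6] w 0.62 yaw 4.5
norm shift [-0.015  0.503  0.005] turn [ 0.003 -0.003  0.004] n 1
```

>>> carry_out:
  targets: [-0.01,0.08,0,0,0,0,-0.01,0.16,0,0,0,0,-0.01,0.24,0,0,0,0,-0.01,0.32,0,0,0,0,-0.01,0.4,0,0,0,0,-0.01,0.45,0,0,0,0,-0.01,0.48,0,0,0,0,-0.01,0.48,0,0,0,0,-0.01,0.48,0,0,0,0]

```text
time: 17.73
ee_pos: [0.5574, 0.2217, 0.1165]
ee_rot: [0.52, -0.52, 0.479, -0.479]
wrist_force: [0.1, 0.3, -2.1]
gripper_width: 0.613
```

>>> carry_out:
  targets: [0,0.008,0,0,0,0,0,0.016,0,0,0,0,0,0.024,0,0,0,0,0,0.032,0,0,0,0,0,0.04,0,0,0,0,0,0.048,0,0,0,0,0,0.056,0,0,0,0,0,0.064,0,0,0,0,0,0.072,0,0,0,0,0,0.08,0,0,0,0,0,0.088,0,0,0,0,0,0.096,0,0,0,0,0,0.104,0,0,0,0,0,0.112,0,0,0,0,0,0.12,0,0,0,0,0,0.12,0,0,0,0,0,0.12,0,0,0,0,0,0.12,0,0,0,0]

```text
time: 19.23
ee_pos: [0.5573, 0.2215, 0.0986]
ee_rot: [-0.52, 0.52, -0.479, 0.479]
wrist_force: [-0.5, 0.4, 0.2]
gripper_width: 0.619
```

```bash
python3 -c "
from h import *
go(.5575,.220,.092,4.6)
for i in range(4): ctrl.get_image('top'); print(ctrl.sense()['wrist_force'].round(1))"
```

```text
t 19.23 pos [0.5573 0.2215 0.0986] F [-0.5  0.4  0.2] w 0.619 yaw 4.6
norm shift [0.01  0.044 0.001] turn [0.    0.001 0.   ] n 1
[-1.   0.3 -0.4]
[ 0.3 -0.4 -0.9]
[-0.4  0.2 -0.5]
[-0.5  0.4 -0.4]
```

>>> carry_out:
  targets: [0,0.007,0,0,0,0,0,0.014,0,0,0,0,0,0.02,0,0,0,0,0,0.02,0,0,0,0,0,0.02,0,0,0,0,0,0.02,0,0,0,0]

```text
time: 19.93
ee_pos: [0.5573, 0.2215, 0.0955]
ee_rot: [0.52, -0.52, 0.479, -0.479]
wrist_force: [0.1, 0.2, -0.5]
gripper_width: 0.617
```

>>> carry_out:
  targets: [0,0,0,0,0,0,0,0,0,0,0,0,0,0,0,0,0,0,0,0,0,0,0,0,0,0,0,0,0,0,0,0,0,0,0,0,0,0,0,0,0,0,0,0,0,0,0,0,0,0,0,0,0,0,0,0,0,0,0,0]
  fingers: 1

```text
time: 20.77
ee_pos: [0.5573, 0.2215, 0.0955]
ee_rot: [-0.52, 0.52, -0.479, 0.479]
wrist_force: [0.4, 0.8, 0.1]
gripper_width: 0.999
```

>>> carry_out:
  targets: [0,-0.1,0,0,0,0,0,-0.2,0,0,0,0,0,-0.35,0,0,0,0,0,-0.5,0,0,0,0,0,-0.65,0,0,0,0,0,-0.8,0,0,0,0,0,-1,0,0,0,0,0,-1,0,0,0,0,0,-1,0,0,0,0]

```text
time: 21.52
ee_pos: [0.5582, 0.2222, 0.2476]
ee_rot: [0.521, -0.519, 0.479, -0.48]
wrist_force: [-0.4, -0.3, -1.3]
gripper_width: 0.998
```

>>> carry_out:
  targets: [0.2,0,0,0,0,0,0.45,0,0,0,0,0,0.7,0,0,0,0,0,0.95,0,0,0,0,0,0.95,0,0,0,0,0]

```text
time: 21.93
ee_pos: [0.5691, 0.0681, 0.2433]
ee_rot: [-0.514, 0.519, -0.482, 0.484]
wrist_force: [1.4, -1.7, -0.3]
gripper_width: 0.998
```

>>> carry_out:
  targets: [0.2,0,0,0,0,0,0.45,0,0,0,0,0,0.7,0,0,0,0,0,0.95,0,0,0,0,0,0.95,0,0,0,0,0,0.95,0,0,0,0,0,0.95,0,0,0,0,0,0.95,0,0,0,0,0]

```text
time: 22.6
ee_pos: [0.58, -0.0604, 0.2449]
ee_rot: [0.521, -0.521, 0.479, -0.478]
wrist_force: [-0.0, 0.9, 0.9]
gripper_width: 1.0
```

```bash
python3 -c "
from h import *
for n in('top','scene'): cv2.imwrite(f'pics/{n}4.png',ctrl.get_image(n)[:,:,::-1])
a=cv2.imread('pics/top4.png')[145:250,75:235];b=cv2.imread('pics/scene4.png')[140:290,330:520]
cv2.imwrite('pics/c5.png',np.hstack([cv2.resize(a,(400,262),interpolation=2),cv2.resize(b,(400,316),interpolation=2)[:262]]))
im=cv2.imread('pics/scene4.png')
print(ctrl.sense()['ee_pos'])
for n in('top','scene'):
  for z in(.062,):
    print(n,[np.round(proj(n,p),1) for p in([.548,.335,z],[.5575,.22,z],[.548,.335,z+.08],[.5575,.22,z+.08])])
"
```

```text
[ 0.58022786 -0.06045615  0.24531728]
top [array([128.2, 201.7]), array([179.6, 198.3]), array([112.7, 197.3]), array([169.3, 193.6])]
scene [array([454.4, 216.6]), array([400.1, 224.1]), array([463.7, 186.7]), array([406.5, 194.2])]
```

View pics/c5.png

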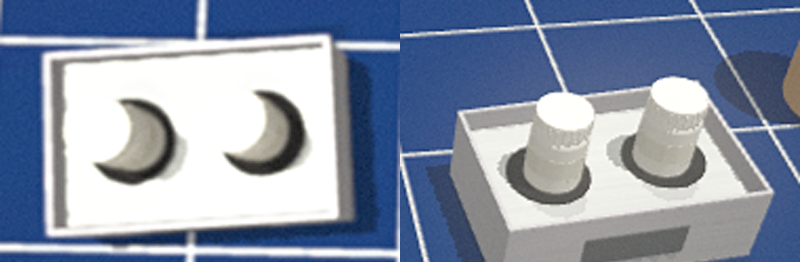

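The final view shows both jars upright, with a black ring all round each foot. The cap centres at (408,193) and (462,185) are within about 2 px, or 4 mm, of the predicted positions, against a 13 mm margin. Handing in.

```bash
python3 -c "
from plant import ctrl
print(ctrl.hand_in(), ctrl.sense()['time'])"
```

```text
the job is handed in; nothing more can be done
the job is handed in; nothing more can be done
```

Both short jars are standing upright on the tray, one on each rubber pad, and I handed the job in at about 23 s of the 61 s allowed.

- **Placing:** I lowered each jar onto its pad until the tray carried most of its weight, then opened the gripper. For the second jar about 0.5 N of its roughly 2 N was still on the gripper at release. The tall bottle was not touched.
- **Last checks:** The final pictures show both jars upright with a black ring of pad around each foot, and the tray sunk below the rim. The cap centres are within about 4 mm of where they should be, against a 13 mm margin.
- **Limits:** The highest wrist force I read was about 7 N, while closing on the jars. The gripper had moved well clear before I handed in.
- **Not checked:** I did not measure how far the tray sank; I judged that by eye and from the wrist force. No check failed.

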